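# Clamp the offcut in the hold-down jig

### The job

Slide the wooden offcut along its channel in the hold-down jig until its end is fully home against the dark end stop. Then screw the brass ring nut down its stud, clockwise seen from above, until you feel the resistance rise as the rubber foot bites on the wood, give it about a quarter turn more and let go: snug, not overtightened. Leave the other things on the table alone.

Things in the scene. Friction and masses are not known exactly. Their poses are not given: they have to be found in the camera images.
- jig: Hold-down jig fixed to the table: plywood base 190 x 155 x 15 mm. Origin: on the axis of its upright threaded stud (20 mm thick, top 145 mm above the table), at table height. x runs along the channel to the end stop (away from the robot, turned up to 0.4 rad), y from the stud to the channel, z up. Channel: centred on y 55 mm, 44 mm wide, floor 15 mm up, open towards the robot.
- stop_face (a point): Middle of the dark wooden end stop's face that looks towards the robot, 35 mm above the table; axes as the jig's. Stop 30 mm high, 64 mm wide; it closes the channel. Channel rails are 14 mm high and run from 124 mm before this face up to it.
- foot_spot (a point): Fixed point on the channel's floor (15 mm up) under the foot, 64 mm before the stop face. Above it a stem with a sprung rubber foot, 26 mm across, hangs from the strap. The stem's length is set anew each time and not measured: the foot clears the wood by 4 to 11 mm at first, so the nut bites after 0.3 to 0.8 turn. From there the clamping force grows about 17 N per rad of nut turn.
- strap_top (a point): Top of the blue steel strap at the stud's axis. The strap (50 mm wide, 12 mm thick, reaching 73 mm from the stud to the channel's side and 53 mm to the other) rides on the stud under the ring nut; a light spring lifts it against the nut and it goes down with it. Axes as the jig's.
- timber: The sawn softwood offcut, 40 x 110 x 40 mm, 0.08 to 0.17 kg, lying in the jig's channel under the foot, its far end 20 to 40 mm short of the stop at first. Origin: centre of its underside; y along its 110 mm length (along the channel, away from the robot), z up. Its top is 55 mm above the table; its near end stands free and can be pushed.
- ring_nut (a joint): Turn of the nut's steel hub in rad, growing clockwise seen from above (down): a turn lowers it 14 mm. 0 to 0.8 at first, up to 11 possible; it stays where left. Running free it takes 0.03 to 0.08 N m; after the bite about 0.011 N m more per newton of clamping force. The brass sleeve one grips is sprung on the hub (0.8 N m per rad): it winds ahead of the hub and springs back on release.
- ring_grip (a point): On the ring nut's axis at the height to grip, 110 to 112 mm above the table at first; goes down with the nut. Round knurled brass sleeve, 50 mm across, 36 mm high (20 mm below to 16 mm above this point), white index mark on its top, round a steel hub; under it a 6 mm collar on the blue strap, whose top is 26 mm below this point. The stud stands up through it. Axes turn with the hub, z up.
- try_square: Try square with brown stock, 197 x 115 x 17 mm, lying to the right of the jig; bystander. Origin: centre of its underside.
- screw_box: Small cardboard box of screws, 55 x 95 x 45 mm, to the left of the jig; bystander. Origin: centre of its underside.
- glue_bottle: White glue bottle with red cap, 58 mm across, 176 mm tall, behind the jig on its right; bystander. Origin: centre of its underside.
Not all that is in view belongs to the job. Leave any pink or purple look-alike of the timber alone.

How it is judged:
On the way, in this order (a step that is already met when the one before it is completed fails the run):
1. the offcut is home against the end stop, before it is clamped (x of timber in the frame of stop_face above -0.0585 m and angle between the y axis of timber and the x axis of jig, either way round below 0.06 rad and contact force between timber and jig below 25 N), for 0.1 s.
2. the foot clamps the offcut with more than 12 N (24 N summed over foot and base) (contact force between timber and jig above 24 N and value of joint ring_nut above 1.5 rad), for 0.3 s.
At the end, for the whole second after the job is handed in: The offcut lies flat in the channel with its end against the end stop (within 3.5 mm), at rest, and the foot clamps it with 12 to 55 N, that is 24 to 110 N summed over foot and base, both of which belong to the jig (a quarter turn after the bite gives about 26 N clamping force) (all of step 2 and x of timber in the frame of stop_face above -0.0585 m and angle between the y axis of timber and the x axis of jig, either way round below 0.06 rad and angle between timber's own z axis and vertical below 0.05 rad and contact force between timber and jig below 110 N and linear speed of timber below 0.01 m/s); the robot touches nothing.
It fails at once if the clamp is overtightened: more than 80 N of clamping force (160 N summed over foot and base) (contact force between timber and jig above 160 N).
It fails at once if the try square is disturbed (more than 30 mm) (distance of try_square from where it was at the start of the episode above 0.03 m).
It fails at once if the screw box is disturbed (more than 30 mm) (distance of screw_box from where it was at the start of the episode above 0.03 m).
It fails at once if the glue bottle is disturbed (more than 30 mm) (distance of glue_bottle from where it was at the start of the episode above 0.03 m).
It also fails if it takes over 72 s, if anything falls off the work surface, if the arm or the gripper's body presses on something with over 40 N, if the wrist force passes 120 N, or if a joint passes its speed limit or range.

### The arm

A 7-joint arm with a two-finger parallel gripper is mounted at the origin on a cart in front of the work surface, level with it; the furniture and walls round the work are solid. World frame = base frame: x ahead of the robot, y to its left, z up, the work surface at z = 0. Lengths are in m, angles in rad, forces in N, time in s.
With the tool pointing down it reaches from about 0.4 to 0.875 m from the base axis. Payload 6.5 kg.
Tool frame: the origin (TCP) lies on the centre line of the jaws, within the pads' length; the fingertips stand 8 mm ahead of it and the grasp point (between the pads) lies 11 mm behind it; z points along the fingers, y is the direction in which the jaws open and shut (so a half turn about z gives the same grasp; the last joint's range is limited). The gripper opens to 88 mm and grips with 3 to 60 N. Pads are 18 mm wide; open, the fingers measure 123 mm over their backs; the gripper's body (75 mm by 187 mm) begins 45 mm behind the grasp point.
Start: joints at [1.104, 0.536, -0.004, 1.538, 0.003, 1.067, -0.071], TCP at [0.254, -0.598, 0.247] pointing down, gripper open.
Joint ranges: [-2.7, 2.7], [-0.37, 2.16], [-1.27, 1.26], [0.24, 2.4], [-1.31, 4.45], [0.19, 1.91], [-2.76, 2.76]. Speed limits (rad/s): [2.39, 2.39, 3.14, 3.14, 3.14, 3.14, 3.14].

### API

Orientations are given as a 3x3 rotation matrix whose columns are the frame's x, y, z axes.
In Python, from bench import readout, cams, env gives the robot as it stands.
- The arm moves only by the shell command python3 -m inch 'ROWS' [OPENING] [FORCE]. ROWS is JSON, a list of rows, each a list of 6 numbers: the shift along the tool's x, y, z in m, then the turn, a rotation vector about the tool's x, y, z in rad. A call has 1 to 12 rows; each row is the pose to reach, as a shift and turn from the pose commanded when the call began, along the tool's axes at that moment; what a row does not reach only later rows make up. A row lasts 1/8 s, in which the tool goes at most 62.5 mm and 10.7 degrees, less where a joint would pass 70% of its speed; a pose out of reach is approached as far as the arm can. A call with a gripper value outside its range is refused whole. OPENING is the opening, from 0 (shut) to 1 (fully open), set as the call begins (- or left out, the last holds). The fingers move at their own pace and stop on an object; FORCE is the grip in N (left out, the last holds). Time passes only in rows, so rows that repeat a pose let the fingers close. It gives the time, the measured TCP pose, the force and the opening at its end, in the units of the state.
- readout.state(): the state, without advancing time (a new reading comes with each control period).
- cams.snapshot(name): name is "scene" or "side" or "wrist"; returns (picture, depth): 384x512x3 uint8, red, green, blue; 384x512 float32, m along the optical axis (not along the pixel's ray), 0 where there is no reading.
- cams.camera_info(name): a dict with "fx", "fy", "cx", "cy" (pixels), "dist" ([k1, k2, p1, p2, k3] as OpenCV has them; the pictures are not rectified), "R" (3x3) and "t" (3): a world point X has camera coordinates R X + t; the wrist camera has in their place "hand_eye" (4x4, takes a point from camera to tool coordinates, whose origin is the TCP and whose axes are the flange's). Camera axes: x right, y down, z forward; pixel columns grow to the right and rows downward; lengths in m; the calibration is good to about 2 mm. A picture is of the moment at which its call begins: read the wrist's pose just before it. camera_info takes no time and is no camera call.
- env.close_job(): hands the job in, once; it reports no verdict.
The state is a dict: "clock": time; "qpos": joint angles; "joint_vel": joint speeds; "effort": joint torques, N m; "position": TCP position; "tcp_rot": TCP orientation; "wrist_force": force on the tool from outside, world axes, zero at the start; "ft_torque": the same for the moment, N m; "finger_gap": finger opening in m.
Only numpy, scipy, OpenCV 4.12 (cv2) and the standard library are available. Lean on these libraries where they do the work, as an engineer would, in place of code of your own. Each camera call takes 0.05 s, during which the arm holds its last target.

## Working session

There is one attempt and no reset: what is moved stays moved. The work goes in short steps, Python scripts to look and compute and a shell command to move; the robot and the scene stay as the last step left them, time stands still between calls to the robot, and variables do not carry over. Pictures are saved under pics/ and viewed, and the job is handed in when it is done.

```bash
ls; mkdir -p pics; python3 - <<'E'
from bench import readout,cams,env
import cv2,numpy as np
s=readout.state()
for k,v in s.items(): print(k,np.round(v,3).tolist())
for n in("scene","side"):
    p,d=cams.snapshot(n); cv2.imwrite(f"pics/{n}0.png",p[:,:,::-1]); np.save(f"pics/{n}0.npy",d)
    np.save(f"pics/{n}0i.npy",p)
for n in("scene","side","wrist"):print(n,cams.camera_info(n))
E
```

```text
pics
clock 0.0
qpos [1.104, 0.537, -0.004, 1.539, 0.003, 1.067, -0.071]
joint_vel [-0.002, -0.0, -0.001, 0.0, 0.001, 0.001, -0.0]
effort [-0.001, -57.099, 0.99, -25.161, -0.056, 0.018, 0.0]
position [0.253, -0.598, 0.246]
tcp_rot [[0.921, 0.39, -0.001], [0.39, -0.921, 0.001], [-0.0, -0.002, -1.0]]
wrist_force [-0.249, -0.098, -0.417]
ft_torque [0.04, -0.017, -0.044]
finger_gap 0.088
scene {'fx': 405.78121201550164, 'fy': 405.78121201550164, 'cx': 257.5268439544076, 'cy': 193.8553836370114, 'dist': array([0.04706976, 0.        , 0.        , 0.        , 0.        ]), 'R': array([[-0.8549529 , -0.51835574, -0.0190489 ],
       [-0.21815353,  0.39264556, -0.89344194],
       [ 0.47060022, -0.7596952 , -0.4487746 ]]), 't': array([0.49792534, 0.21370525, 0.92293771])}
side {'fx': 375.0575436370139, 'fy': 375.0575436370139, 'cx': 262.0541316704484, 'cy': 190.58192633968716, 'dist': array([-0.03152529,  0.        ,  0.        ,  0.        ,  0.        ]), 'R': array([[ 0.99981408, -0.00492177, -0.01864332],
       [-0.01775989, -0.61158174, -0.7909819 ],
       [-0.00750888,  0.79116594, -0.61155545]]), 't': array([-0.56154793,  0.08763901,  1.21424958])}
wrist {'fx': 287.6021193528473, 'fy': 287.6021193528473, 'cx': 255.20980006953909, 'cy': 190.2939045367987, 'dist': array([0.02376923, 0.        , 0.        , 0.        , 0.        ]), 'hand_eye': array([[ 1.25165259e-03, -9.46902649e-01, -3.21517974e-01,
         8.24418443e-02],
       [ 9.99999216e-01,  1.19624817e-03,  3.69873733e-04,
         1.00376949e-03],
       [ 3.43808694e-05, -3.21518185e-01,  9.46903404e-01,
        -1.37203316e-01],
       [ 0.00000000e+00,  0.00000000e+00,  0.00000000e+00,
         1.00000000e+00]])}
```

View pics/scene0.png

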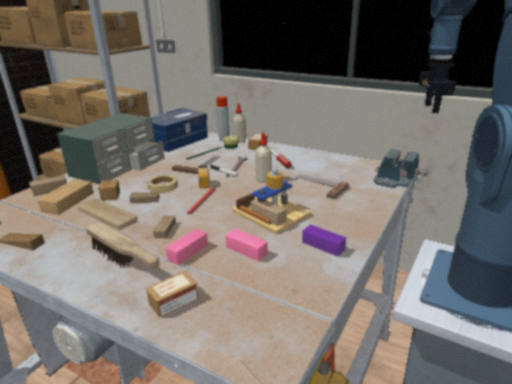

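View pics/side0.png

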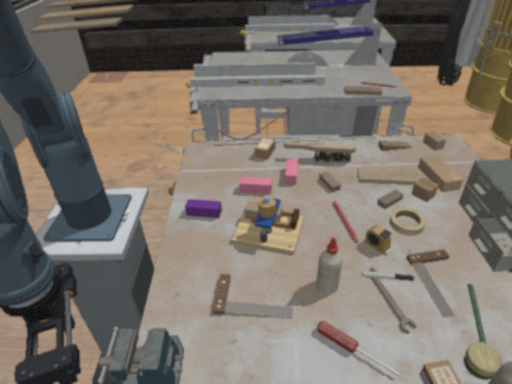

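The scene picture shows the jig at about (272,205) with the blue strap and brass nut, with pink and purple look-alikes in front of it at (187,247), (247,245) and (323,240). In the side picture the jig is at about (268,228). I'll enlarge both.

```bash
cat > h.py <<'E'
import numpy as np,cv2
from bench import cams,readout
def load(n,tag): return np.load(f"pics/{n}{tag}i.npy"),np.load(f"pics/{n}{tag}.npy")
def world(n,uv,d,pose=None):
    c=cams.camera_info(n);K=np.array([[c['fx'],0,c['cx']],[0,c['fy'],c['cy']],[0,0,1]])
    uv=np.array(uv,float).reshape(-1,1,2);x=cv2.undistortPoints(uv,K,np.array(c['dist'])).reshape(-1,2)
    P=np.c_[x,np.ones(len(x))]*np.array(d).reshape(-1,1)
    if n=='wrist':
        H=c['hand_eye'];P=P@H[:3,:3].T+H[:3,3]; return P@pose[0].T+pose[1]
    return (P-c['t'])@c['R']
def plane(n,uv,z,pose=None):
    a=world(n,uv,np.full(len(uv),.1),pose);b=world(n,uv,np.full(len(uv),1.),pose)
    return a+(b-a)*((z-a[:,2])/(b[:,2]-a[:,2]))[:,None]
def crop(img,u0,v0,u1,v1,f,out):
    c=cv2.resize(img[v0:v1,u0:u1,::-1],None,fx=f,fy=f,interpolation=cv2.INTER_CUBIC)
    for u in range((u0+9)//10*10,u1,10): 
        cv2.putText(c,str(u),((u-u0)*f,8),0,.3,(0,0,255),1);cv2.line(c,((u-u0)*f,10),((u-u0)*f,14),(0,0,255),1)
    for v in range((v0+9)//10*10,v1,10):
        cv2.putText(c,str(v),(0,(v-v0)*f+3),0,.3,(0,0,255),1)
    cv2.imwrite(out,c)
E
python3 - <<'E'
from h import *
p,d=load("scene",0);crop(p,222,160,322,235,8,"pics/c1.png")
p,d=load("side",0);crop(p,222,185,312,257,8,"pics/c2.png")
E
```

```text
(no output)
```

View pics/c1.png

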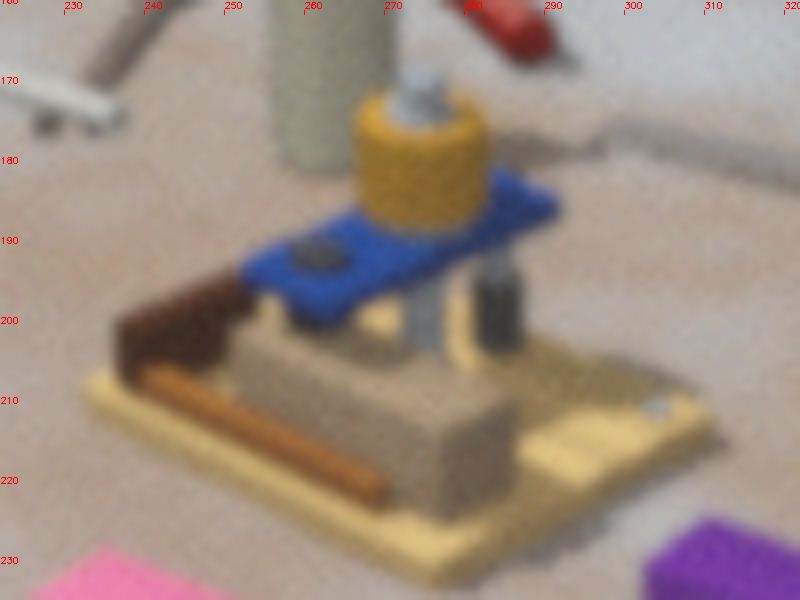

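View pics/c2.png

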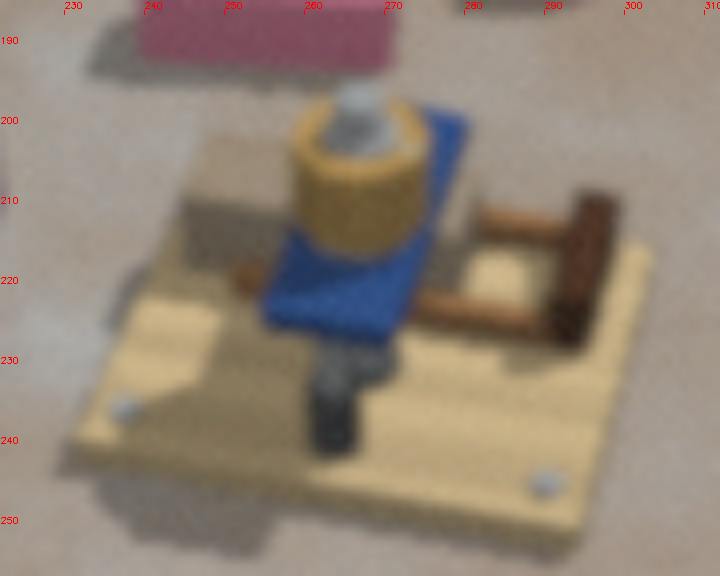

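```bash
python3 - <<'E'
from h import *
print("nut top scene",plane("scene",[[273.5,174]],.127), "side",plane("side",[[264.7,204]],.127))
print("stud top", plane("scene",[[274.5,169.3]],.145),plane("side",[[264.3,198]],.145))
a=plane("scene",[[232.5,208],[274.5,231.5],[311,211.5]],.015);print(a)
b=plane("side",[[230.5,239],[294,250],[303,216]],.015);print(b)
v=a[0]-a[1];print(np.arctan2(v[1],v[0]),np.linalg.norm(v))
v=b[1]-b[0];print(np.arctan2(v[1],v[0]),np.linalg.norm(v))
v=b[2]-b[1];print(np.arctan2(-v[0],v[1]),np.linalg.norm(v))
v=a[1]-a[2];print(np.arctan2(-v[0],v[1]),np.linalg.norm(v))
# timber top corners
print(plane("scene",[[276.5,213],[286,209],[250,201]],.055))
print(plane("scene",[[236.5,201],[252,194]],.05))
# objects
p,d=load("side",0)
for uv in [(329,270),(222,290),(202,208),(255,185),(290,172),(290,311)]: print(uv,world("side",[uv],[d[uv[1],uv[0]]]))
E
```

```text
nut top scene [[ 0.57583415 -0.08506538  0.127     ]] side [[ 0.5709682  -0.09918419  0.127     ]]
stud top [[ 0.56996387 -0.08060127  0.145     ]] [[ 0.57015757 -0.09463368  0.145     ]]
[[ 0.68391336 -0.01899182  0.015     ]
 [ 0.50494442  0.03636801  0.015     ]
 [ 0.46443476 -0.11673189  0.015     ]]
[[ 0.46833589 -0.12296977  0.015     ]
 [ 0.6518933  -0.17113527  0.015     ]
 [ 0.69056803 -0.02683364  0.015     ]]
-0.29999104440630725 0.18733550559222906
-0.2566149842833897 0.18977153908558292
-0.2618590584844079 0.14939443220565543
-0.2586684497954846 0.15836859117505195
[[ 0.51628004  0.00441887  0.055     ]
 [ 0.50388482 -0.02916777  0.055     ]
 [ 0.61986106 -0.02066388  0.055     ]]
[[ 0.66050529 -0.0089074   0.05      ]
 [ 0.64452953 -0.07125623  0.05      ]]
(329, 270) [[ 0.72424919 -0.31039084  0.09096558]]
(222, 290) [[ 0.45788398 -0.3073012   0.01634634]]
(202, 208) [[ 0.37264216 -0.00630007  0.03776129]]
(255, 185) [[0.53875759 0.11513522 0.0337758 ]]
(290, 172) [[0.66216677 0.17932283 0.04038418]]
(290, 311) [[ 0.62884486 -0.36237195  0.00130682]]
```

Jig yaw is about -0.265 rad and the stud is near (0.571,-0.094). Next I'll move over the jig for a close look with the wrist camera.

```bash
python3 -m inch '[[0.04,-0.03,0,0,0,-0.17],[0.08,-0.06,0,0,0,-0.34],[0.12,-0.09,0,0,0,-0.51],[0.16,-0.12,0,0,0,-0.68],[0.2,-0.15,0,0,0,-0.85],[0.24,-0.18,0,0,0,-1.02],[0.28,-0.21,0,0,0,-1.19],[0.33,-0.245,0,0,0,-1.36],[0.38,-0.28,0,0,0,-1.53],[0.42,-0.315,0,0,0,-1.7],[0.46,-0.345,0,0,0,-1.87],[0.488,-0.366,0,0,0,-2.04]]' 0 20
python3 -m inch '[[0,0,0,0,0,-0.18],[0,0,0,0,0,-0.36],[0,0,0,0,0,-0.43],[0,0,0,0,0,-0.43]]'
python3 - <<'E'
from h import *
s=readout.state(); p,d=cams.snapshot("wrist")
np.save("pics/wrist1i.npy",p);np.save("pics/wrist1.npy",d);np.savez("pics/wrist1p.npz",R=s["tcp_rot"],t=s["position"])
cv2.imwrite("pics/wrist1.png",p[:,:,::-1]); print(np.round(s["qpos"],3),s["position"],np.round(s["tcp_rot"],3),s["clock"],s["ft_torque"],s["finger_gap"])
E
```

```text
clock: 1.6
position: [0.5607, -0.0685, 0.2466]
tcp_rot: [[-0.769, 0.639, -0.0], [0.639, 0.769, 0.001], [0.001, 0.0, -1.0]]
wrist_force: [0.3, 0.3, -0.5]
finger_gap: 0.0001
clock: 2.1
position: [0.5598, -0.0712, 0.2463]
tcp_rot: [[-0.963, 0.268, -0.001], [0.268, 0.963, 0.0], [0.001, 0.0, -1.0]]
wrist_force: [-0.1, 0.7, -0.2]
finger_gap: 0.0003
[ 0.577  0.486 -0.707  1.739  0.357  1.051  1.045] [ 0.55982225 -0.07119835  0.24631108] [[-0.963  0.268 -0.001]
 [ 0.268  0.963  0.   ]
 [ 0.001  0.    -1.   ]] 2.1 [ 0.02425103 -0.14437802 -0.03095724] 0.00032960460685497366
```

View pics/wrist1.png

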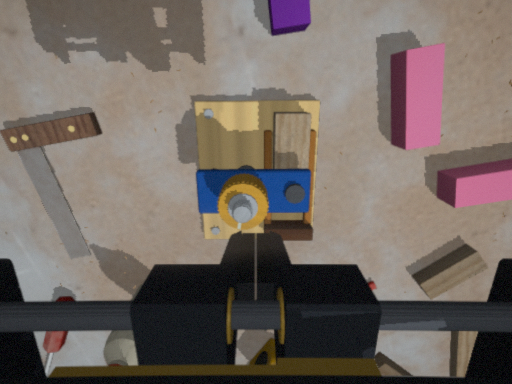

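```bash
python3 - <<'E'
from h import *
p,d=load("wrist",1);crop(p,185,90,335,250,5,"pics/c3.png")
E
```

```text
(no output)
```

View pics/c3.png

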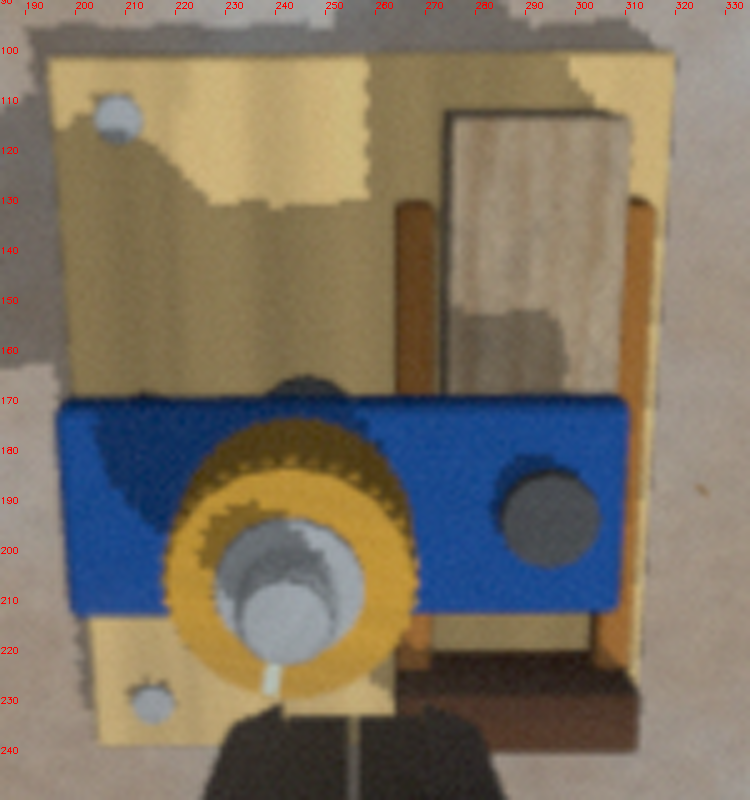

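```bash
python3 - <<'E'
from h import *
z=np.load("pics/wrist1p.npz");P=(z["R"],z["t"])
w=lambda uv,h:plane("wrist",uv,h,P)
st=w([[241,214.5]],.145)[0];print("stud",st,"nut",w([[242.3,206]],.127))
b=w([[194.5,101.5],[319,100.5],[204,239]],.015);print(b)
v=b[1]-b[0];print(np.arctan2(-v[0],v[1]),np.linalg.norm(v));v=b[2]-b[0];print(np.arctan2(v[1],v[0]),np.linalg.norm(v))
T=w([[274.5,112.5],[310,113.5]],.055);S=w([[271,220.5],[304,220.5]],.05)
yaw=-.268
R=np.array([[np.cos(yaw),np.sin(yaw)],[-np.sin(yaw),np.cos(yaw)]])
for n,q in(("timber",T),("stop",S),("base",b)): print(n,(q[:,:2]-st[:2])@R.T)
E
```

```text
stud [ 0.57466634 -0.09025514  0.145     ] nut [[ 0.57377078 -0.08957683  0.127     ]]
[[ 0.46806051 -0.12440065  0.015     ]
 [ 0.50754632  0.02234241  0.015     ]
 [ 0.64952108 -0.17387825  0.015     ]]
-0.26285534074407163 0.1519626757970452
-0.2661923393990862 0.18808501260143207
timber [[-0.08313597  0.0342567 ]
 [-0.08191565  0.07343615]]
stop [[0.04955029 0.03268639]
 [0.049621   0.07450897]]
base [[-0.09375841 -0.06115617]
 [-0.09454021  0.09080449]
 [ 0.09432629 -0.06081618]]
```

Stud at (0.574,-0.090), yaw -0.266. The timber's near end is at jig x = -0.082 and should finish at -0.046. I'll come down behind that end with the tool tilted back, so the body clears the nut, and push with closed fingers.

```bash
python3 -m inch '[[0.03,0.013,0,0,-0.09,0],[0.06,0.026,0.02,0,-0.18,0],[0.09,0.04,0.04,0,-0.27,0],[0.097,0.04,0.08,0,-0.35,0],[0.097,0.04,0.12,0,-0.35,0],[0.097,0.04,0.15,0,-0.35,0],[0.097,0.04,0.15,0,-0.35,0],[0.097,0.04,0.15,0,-0.35,0]]' 0 20
python3 - <<'E'
from h import *
s=readout.state(); p,d=cams.snapshot("wrist")
cv2.imwrite("pics/wrist2.png",p[:,:,::-1]); print(np.round(s["qpos"],3),s["position"],np.round(s["tcp_rot"],3),s["clock"],s["wrist_force"])
E
```

```text
clock: 3.15
position: [0.478, -0.0064, 0.0977]
tcp_rot: [[-0.905, 0.268, 0.331], [0.252, 0.963, -0.092], [-0.344, 0.0, -0.939]]
wrist_force: [0.0, -0.3, -0.2]
finger_gap: 0.0002
[ 0.088  0.427 -0.311  2.329  1.299  0.287 -0.12 ] [ 0.47803539 -0.00639946  0.09770983] [[-0.905  0.268  0.331]
 [ 0.252  0.963 -0.092]
 [-0.344  0.    -0.939]] 3.15 [ 0.02270095 -0.33691385 -0.24453896]
```

View pics/wrist2.png

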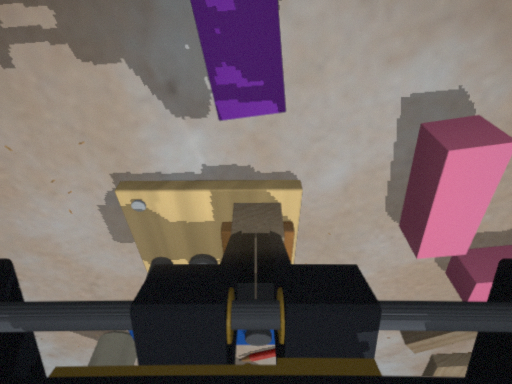

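```bash
python3 -m inch '[[0.003,0,0.015,0,0,0],[0.007,0,0.03,0,0,0],[0.01,0,0.045,0,0,0],[0.0125,0,0.054,0,0,0],[0.0125,0,0.054,0,0,0],[0.0125,0,0.054,0,0,0]]'
python3 - <<'E'
from h import *
s=readout.state(); p,d=cams.snapshot("side")
crop(p,200,165,320,255,6,"pics/c4.png"); print(np.round(s["qpos"],3),s["position"],np.round(s["tcp_rot"],3),s["clock"],s["wrist_force"])
E
```

```text
clock: 3.95
position: [0.4846, -0.0088, 0.0428]
tcp_rot: [[-0.904, 0.269, 0.332], [0.253, 0.963, -0.092], [-0.345, 0.001, -0.939]]
wrist_force: [-0.1, -0.6, 0.7]
finger_gap: 0.0001
[ 0.085  0.576 -0.3    2.322  1.79   0.308 -0.593] [ 0.48464611 -0.00875675  0.04276617] [[-0.904  0.269  0.332]
 [ 0.253  0.963 -0.092]
 [-0.345  0.001 -0.939]] 3.95 [-0.05830471 -0.622146    0.69358236]
```

View pics/c4.png

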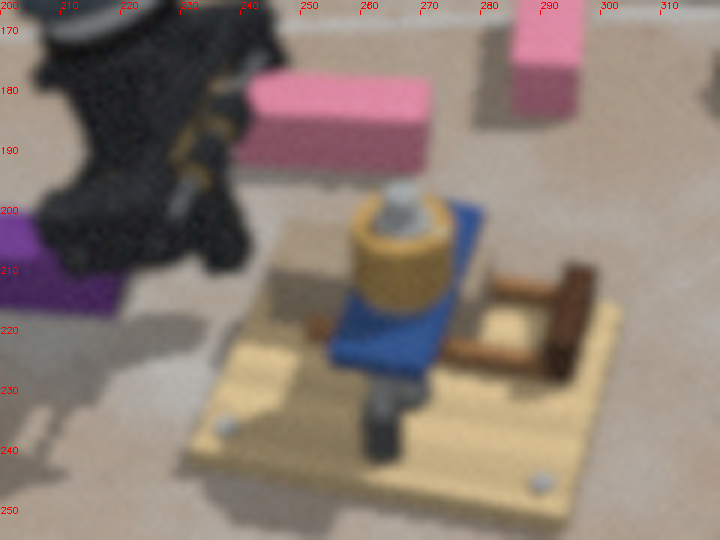

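```bash
python3 -m inch '[[-0.0042,0,0.0015,0,0,0],[-0.0085,0,0.0031,0,0,0],[-0.0127,0,0.0046,0,0,0],[-0.0169,0,0.0062,0,0,0],[-0.0211,0,0.0077,0,0,0],[-0.0254,0,0.0093,0,0,0],[-0.0296,0,0.0108,0,0,0],[-0.0338,0,0.0124,0,0,0],[-0.0357,0,0.0131,0,0,0],[-0.0376,0,0.0138,0,0,0],[-0.0395,0,0.0145,0,0,0]]'
python3 -m inch '[[-0.0019,0,0.0007,0,0,0],[-0.0028,0,0.001,0,0,0]]'
```

```text
clock: 5.38
position: [0.5244, -0.0197, 0.0416]
tcp_rot: [[-0.905, 0.267, 0.33], [0.251, 0.964, -0.092], [-0.343, -0.0, -0.939]]
wrist_force: [-1.2, 0.1, 1.1]
finger_gap: 0.0005
clock: 5.62
position: [0.5274, -0.0206, 0.0416]
tcp_rot: [[-0.905, 0.268, 0.33], [0.251, 0.964, -0.092], [-0.343, -0.0, -0.939]]
wrist_force: [-0.3, 0.5, 1.0]
finger_gap: 0.0005
```

```bash
python3 -m inch '[[-0.001,0,0.0003,0,0,0],[-0.002,0,0.0007,0,0,0],[-0.002,0,0.0007,0,0,0]]' | egrep 'posi|force'
python3 -m inch '[[-0.001,0,0.0003,0,0,0],[-0.002,0,0.0007,0,0,0],[-0.002,0,0.0007,0,0,0]]'| egrep 'posi|force'
python3 -m inch '[[-0.0005,0,0.0002,0,0,0],[-0.001,0,0.0003,0,0,0],[-0.001,0,0.0003,0,0,0]]'| egrep 'posi|force'
```

```text
position: [0.5294, -0.0211, 0.0417]
wrist_force: [-0.9, 0.5, 0.1]
position: [0.5315, -0.0216, 0.0417]
wrist_force: [-0.6, 0.9, 0.1]
position: [0.5324, -0.0219, 0.0418]
wrist_force: [-0.3, 0.2, -0.5]
```

```bash
for i in 1; do python3 -m inch '[[-0.0005,0,0.0002,0,0,0],[-0.001,0,0.0003,0,0,0],[-0.001,0,0.0003,0,0,0]]'| egrep 'posi|force'; done
python3 -m inch '[[-0.0005,0,0.0002,0,0,0],[-0.001,0,0.0003,0,0,0],[-0.001,0,0.0003,0,0,0]]'| egrep 'posi|force'
python3 -m inch '[[-0.0005,0,0.0002,0,0,0],[-0.001,0,0.0003,0,0,0],[-0.001,0,0.0003,0,0,0]]'| egrep 'posi|force'
python3 - <<'E'
from h import *
p,d=cams.snapshot("side");s=readout.state()
crop(p,200,165,320,255,6,"pics/c5.png"); print(s["position"],s["wrist_force"],np.round(s["qpos"],3))
E
```

```text
position: [0.5332, -0.0221, 0.0417]
wrist_force: [-2.2, 0.1, 0.5]
position: [0.5336, -0.0222, 0.0416]
wrist_force: [-4.7, 1.4, 2.0]
position: [0.5338, -0.0222, 0.0415]
wrist_force: [-7.7, 1.7, 5.4]
[ 0.53379894 -0.02226176  0.0414662 ] [-7.30329833  0.88911146  4.82554415] [ 0.065  0.608 -0.221  2.209  1.551  0.248 -0.305]
```

View pics/c5.png

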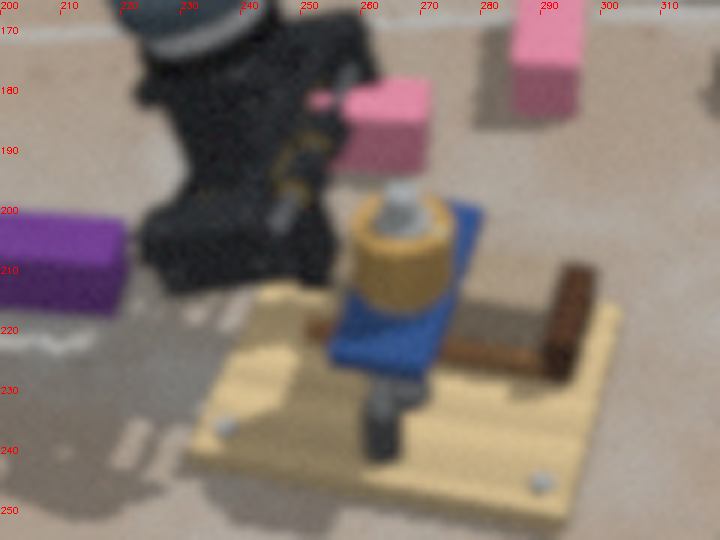

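The push stopped sharply at the predicted place, with force rising to about 8 N. In the side crop the timber reaches the dark stop at (288,222). Backing off, lifting and levelling.

```bash
python3 -m inch '[[0.01,0,-0.0035,0,0,0],[0.025,0,-0.009,0,0,0],[0.0376,0,-0.0138,0,0,0],[0.026,0,-0.045,0,0,0],[0.01,0,-0.089,0,0.1,0],[-0.005,0,-0.13,0,0.2,0],[-0.0104,0,-0.158,0,0.35,0],[-0.0104,0,-0.158,0,0.35,0],[-0.0104,0,-0.158,0,0.35,0]]' 1 30
python3 - <<'E'
from h import *
s=readout.state(); p,d=cams.snapshot("wrist")
np.save("pics/wrist3i.npy",p);np.savez("pics/wrist3p.npz",R=s["tcp_rot"],t=s["position"])
crop(p,130,40,390,235,3,"pics/c6.png"); print(np.round(s["qpos"],3),s["position"],np.round(s["tcp_rot"],3),s["clock"],s["wrist_force"],s["ft_torque"],s["finger_gap"])
E
```

```text
clock: 9.05
position: [0.4949, -0.0102, 0.1975]
tcp_rot: [[-0.964, 0.267, 0.003], [0.267, 0.964, 0.004], [-0.002, 0.004, -1.0]]
wrist_force: [0.1, -0.7, -0.2]
finger_gap: 0.0876
[ 0.446  0.412 -0.632  1.96   0.312  0.864  0.95 ] [ 0.49490683 -0.01021684  0.19747711] [[-0.964  0.267  0.003]
 [ 0.267  0.964  0.004]
 [-0.002  0.004 -1.   ]] 9.05 [ 0.1344817  -0.66768823 -0.17962625] [-0.0334346  -0.14299665 -0.01052825] 0.0876001242713379
```

View pics/c6.png

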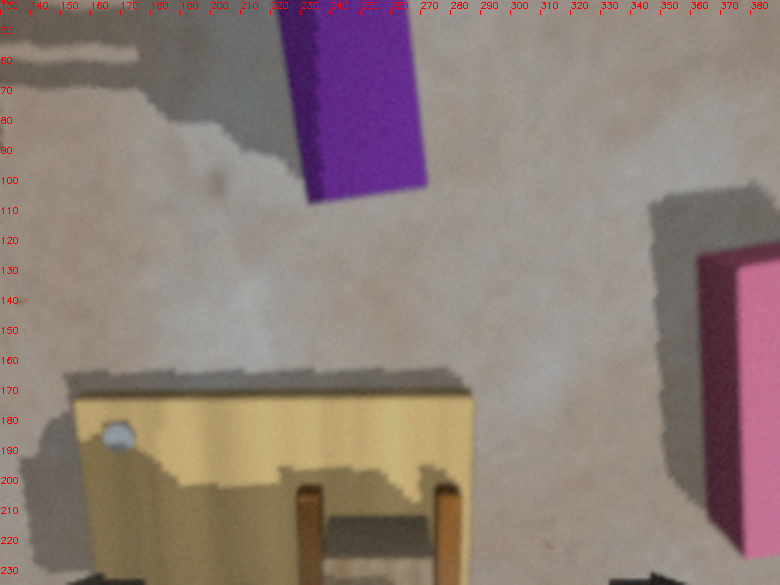

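```bash
python3 -m inch '[[-0.02,-0.011,-0.0225,0,0,0],[-0.04,-0.022,-0.0225,0,0,0],[-0.06,-0.034,-0.0225,0,0,0],[-0.08,-0.045,-0.0225,0,0,0],[-0.0975,-0.056,-0.0225,0,0,0],[-0.0975,-0.056,-0.0225,0,0,0]]'
python3 - <<'E'
from h import *
s=readout.state(); p,d=cams.snapshot("wrist")
np.save("pics/wrist4i.npy",p);np.savez("pics/wrist4p.npz",R=s["tcp_rot"],t=s["position"])
crop(p,150,90,350,240,4,"pics/c7.png"); print(np.round(s["qpos"],3),s["position"],np.round(s["tcp_rot"],3),s["clock"],s["wrist_force"],s["ft_torque"],s["finger_gap"])
E
```

```text
clock: 9.85
position: [0.5718, -0.0923, 0.2156]
tcp_rot: [[-0.963, 0.27, 0.0], [0.27, 0.963, -0.002], [-0.0, -0.001, -1.0]]
wrist_force: [-0.3, 0.7, -0.7]
finger_gap: 0.0882
[ 0.514  0.519 -0.584  1.734  0.335  0.989  1.101] [ 0.57184498 -0.09233569  0.2156282 ] [[-0.963  0.27   0.   ]
 [ 0.27   0.963 -0.002]
 [-0.    -0.001 -1.   ]] 9.85 [-0.25860329  0.71018579 -0.7282408 ] [ 0.05120506 -0.14495453  0.02930522] 0.08821541162265928
```

View pics/c7.png

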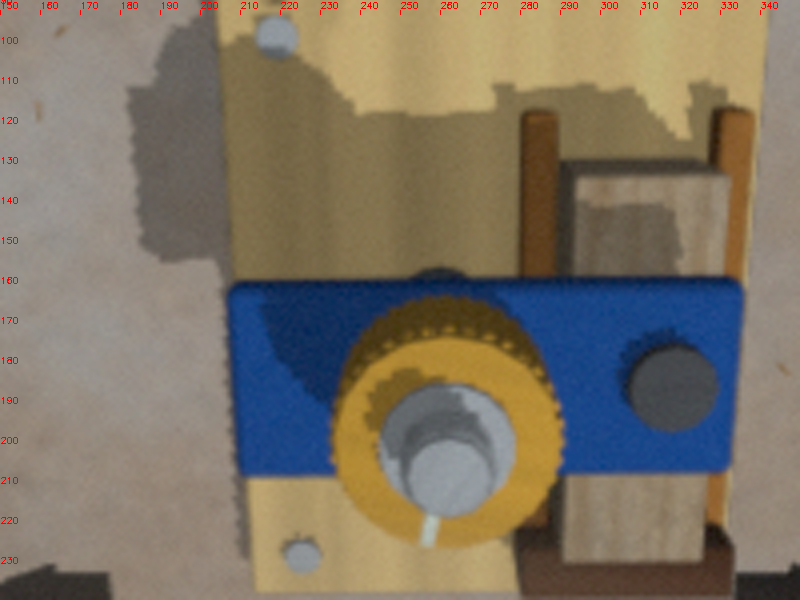

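```bash
python3 - <<'E'
from h import *
z=np.load("pics/wrist4p.npz");P=(z["R"],z["t"]);R,t=P
w=lambda uv,h:plane("wrist",uv,h,P)
st=w([[262.5,208.7]],.145)[0];nu=w([[262,199.5]],.127)[0];print(st,nu)
c,s_=np.cos(.266),np.sin(.266);J=np.array([[c,-s_],[s_,c]])
q=w([[294,133.5],[332,133.5],[291,230],[326,230]],.055);print((q[:,:2]-st[:2])@J.T)
print("tool shift", R.T@(np.r_[(st[:2]+nu[:2])/2,.110]-t))
E
```

```text
[ 0.57413031 -0.08883684  0.145     ] [ 0.57324824 -0.08861897  0.127     ]
[[-0.04582793  0.03411724]
 [-0.04552944  0.07288466]
 [ 0.0635562   0.03476438]
 [ 0.06370914  0.0747498 ]]
tool shift [-0.00075692  0.00412988  0.10562247]
```

Timber home: ends at jig x -0.0457 and 0.0636, expected -0.046 and 0.064. Next I'll unwind the wrist to give it clockwise range, centred over the nut.

```bash
python3 -m inch '[[0,0.001,0,0,0,-0.17],[-0.001,0.003,0,0,0,-0.34],[-0.0012,0.0037,0,0,0,-0.51],[-0.0012,0.0037,0,0,0,-0.68],[-0.0012,0.0037,0,0,0,-0.85],[-0.0012,0.0037,0,0,0,-1.02],[-0.0012,0.0037,0,0,0,-1.19],[-0.0012,0.0037,0,0,0,-1.36],[-0.0012,0.0037,0,0,0,-1.4],[-0.0012,0.0037,0,0,0,-1.4]]'
python3 - <<'E'
from h import *
s=readout.state(); print(np.round(s["qpos"],3),s["position"],np.round(s["tcp_rot"],3),s["clock"],s["wrist_force"],s["ft_torque"])
E
```

```text
clock: 11.15
position: [0.5734, -0.0871, 0.2163]
tcp_rot: [[-0.429, -0.903, -0.0], [-0.903, 0.429, -0.0], [0.0, 0.0, -1.0]]
wrist_force: [-0.4, 0.1, 0.3]
finger_gap: 0.0886
[ 0.711  0.621 -0.9    1.719  0.545  1.073  2.33 ] [ 0.57336898 -0.08712862  0.21633138] [[-0.429 -0.903 -0.   ]
 [-0.903  0.429 -0.   ]
 [ 0.     0.    -1.   ]] 11.15 [-0.35874833  0.12728113  0.2808992 ] [ 0.07122065 -0.08915636  0.01179105]
```

```bash
python3 - <<'E'
from h import *
for i in range(3):
    s=readout.state(); p,d=cams.snapshot("wrist");print(s["position"])
np.save("pics/wrist5i.npy",p);np.savez("pics/wrist5p.npz",R=s["tcp_rot"],t=s["position"])
crop(p,170,120,350,240,4,"pics/c8.png")
E
```

```text
[ 0.57336898 -0.08712862  0.21633138]
[ 0.57346826 -0.08726311  0.2164021 ]
[ 0.57354933 -0.0873625   0.21643268]
```

View pics/c8.png

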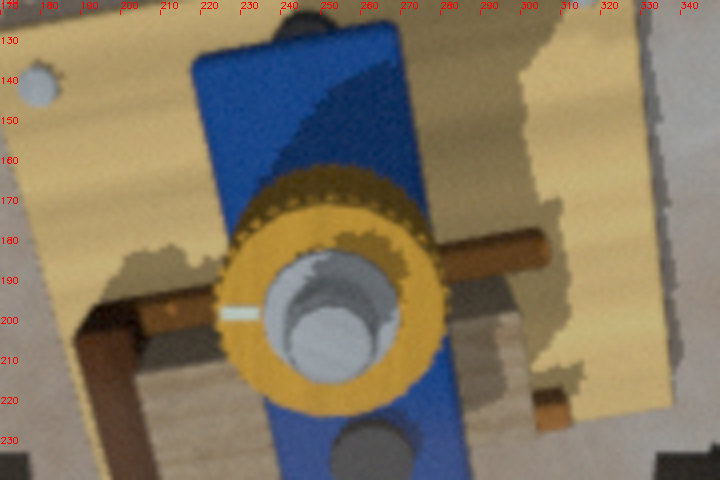

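```bash
python3 - <<'E'
from h import *
z=np.load("pics/wrist5p.npz");P=(z["R"],z["t"]);R,t=P
w=lambda uv,h:plane("wrist",uv,h,P)
st=w([[250.5,206]],.145)[0];nu=w([[251,197.7]],.127)[0];print(st,nu)
for T in (st,nu,np.array([.574,-.0887,0])): print("tool shift", R.T@(np.r_[T[:2],.110]-t))
E
```

```text
[ 0.57572951 -0.09055844  0.145     ] [ 0.5754724  -0.09075732  0.127     ]
tool shift [ 0.0019185  -0.00332728  0.1064337 ]
tool shift [ 0.00220843 -0.00318033  0.10643377]
tool shift [ 0.00098156 -0.0009678   0.10643311]
```

```bash
python3 -m inch '[[0.0008,-0.001,0.03,0,0,0],[0.0017,-0.0019,0.06,0,0,0],[0.0017,-0.0019,0.09,0,0,0],[0.0017,-0.0019,0.106,0,0,0],[0.0017,-0.0019,0.106,0,0,0],[0.0017,-0.0019,0.106,0,0,0]]'
python3 -m inch '[[0,0,0,0,0,0],[0,0,0,0,0,0],[0,0,0,0,0,0],[0,0,0,0,0,0],[0,0,0,0,0,0]]' 0 30
python3 - <<'E'
from h import *
s=readout.state(); print(np.round(s["qpos"],3),s["position"],np.round(s["tcp_rot"],3),s["wrist_force"],s["ft_torque"])
p,d=cams.snapshot("side");crop(p,210,150,320,240,6,"pics/c9.png")
E
```

```text
clock: 12.05
position: [0.5755, -0.0898, 0.1115]
tcp_rot: [[-0.428, -0.904, 0.002], [-0.904, 0.428, -0.0], [-0.001, -0.002, -1.0]]
wrist_force: [-0.3, 0.4, 1.2]
finger_gap: 0.0881
clock: 12.68
position: [0.575, -0.0901, 0.1106]
tcp_rot: [[-0.428, -0.904, 0.001], [-0.904, 0.428, -0.0], [-0.0, -0.001, -1.0]]
wrist_force: [0.8, -0.3, 0.9]
finger_gap: 0.0494
[ 0.646  0.752 -0.8    1.783  0.675  0.903  2.241] [ 0.57496562 -0.09011948  0.11057515] [[-0.428 -0.904  0.001]
 [-0.904  0.428 -0.   ]
 [-0.    -0.001 -1.   ]] [ 0.79566293 -0.31374685  0.86657298] [ 0.08066303 -0.1817465   0.01460324]
```

View pics/c9.png

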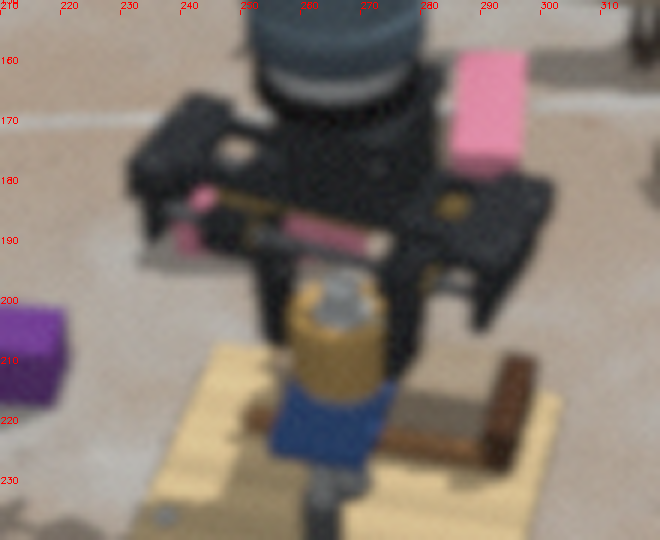

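Gripped: gap 49.4 mm, side force under 1 N. Turning clockwise now, following the thread (2.2 mm/rad) and watching the torque.

```bash
cat > st.py <<'E'
from h import *
s=readout.state(); x=s["tcp_rot"]; print("t",round(s["clock"],2),"yaw",round(float(np.arctan2(x[1][0],x[0][0])),3),"pos",np.round(s["position"],4),"F",np.round(s["wrist_force"],1),"T",np.round(s["ft_torque"],3),"gap",round(s["finger_gap"],4),"q",np.round(s["qpos"],2))
E
python3 -m inch '[[0,0,0.0003,0,0,0.15],[0,0,0.0007,0,0,0.3],[0,0,0.001,0,0,0.45],[0,0,0.0013,0,0,0.6],[0,0,0.0017,0,0,0.75],[0,0,0.002,0,0,0.9]]' >/dev/null; python3 st.py
python3 -m inch '[[0,0,0.0003,0,0,0.15],[0,0,0.0005,0,0,0.25],[0,0,0.0005,0,0,0.25]]' >/dev/null; python3 st.py
```

```text
t 13.47 yaw -2.917 pos [ 0.5741 -0.0888  0.1086] F [-2.8  1.7  4.1] T [0.654 0.373 0.047] gap 0.0495 q [ 0.51  0.68 -0.6   1.79  0.51  0.82  1.46]
t 13.85 yaw 3.123 pos [ 0.5741 -0.0884  0.108 ] F [-3.   3.5  4.4] T [0.956 0.545 0.082] gap 0.0492 q [ 0.47  0.67 -0.54  1.8   0.46  0.81  1.25]
```

```bash

python3 -m inch '[[0.0005,0.0005,0,0,0,0.15],[0.0008,0.0008,0.0002,0,0,0.3],[0.0008,0.0008,0.0005,0,0,0.45],[0.0008,0.0008,0.0009,0,0,0.6],[0.0008,0.0008,0.0009,0,0,0.6]]' >/dev/null; python3 st.py
python3 -m inch '[[0,0,0.0003,0,0,0.15],[0,0,0.0006,0,0,0.3],[0,0,0.001,0,0,0.45],[0,0,0.0011,0,0,0.5],[0,0,0.0011,0,0,0.5]]' >/dev/null; python3 st.py
```

```text
t 14.47 yaw 2.525 pos [ 0.5743 -0.0875  0.1069] F [ 1.   6.3 -2.3] T [ 1.17  -0.469  0.061] gap 0.0492 q [ 0.37  0.64 -0.4   1.8   0.34  0.76  0.75]
t 15.1 yaw 2.027 pos [ 0.575  -0.087   0.1058] F [ 3.5  5.4 -2.9] T [ 1.253 -0.866  0.089] gap 0.0494 q [ 0.28  0.62 -0.27  1.81  0.23  0.74  0.34]
```

```bash

python3 -m inch '[[0.0003,0.0005,0.0003,0,0,0.15],[0.0006,0.0011,0.0007,0,0,0.3],[0.0006,0.0011,0.001,0,0,0.4],[0.0006,0.0011,0.001,0,0,0.4]]' >/dev/null; python3 st.py
python3 -m inch '[[0,0,0.0003,0,0,0.15],[0,0,0.0006,0,0,0.3],[0,0,0.0009,0,0,0.4],[0,0,0.0009,0,0,0.4]]' >/dev/null; python3 st.py
python3 -m inch '[[0,0,0.0003,0,0,0.15],[0,0,0.0006,0,0,0.3],[0,0,0.0009,0,0,0.4],[0,0,0.0009,0,0,0.4]]' >/dev/null; python3 st.py
```

```text
t 15.6 yaw 1.627 pos [ 0.5757 -0.0868  0.1049] F [ 3.2  5.  -3.1] T [ 0.951 -0.856  0.075] gap 0.0493 q [ 0.2   0.62 -0.17  1.81  0.15  0.72  0.  ]
t 16.1 yaw 1.227 pos [ 0.5763 -0.087   0.1041] F [ 5.6  5.  -5.2] T [ 0.919 -1.206  0.032] gap 0.0494 q [ 0.13  0.61 -0.07  1.82  0.06  0.71 -0.32]
t 16.6 yaw 0.827 pos [ 0.5768 -0.0873  0.1032] F [ 6.2  2.9 -6.5] T [ 0.698 -1.465  0.117] gap 0.0493 q [ 0.05  0.61  0.03  1.82 -0.03  0.71 -0.65]
```

Lateral load has built up to about 7 N because the grip is slightly off centre. I'll release, unwind and regrip, which also re-zeros the torque.

```bash

python3 -m inch '[[0,0,0,0,0,0],[0,0,0,0,0,0],[0,0,0,0,0,0],[0,0,0,0,0,0],[0,0,0,0,0,0]]' 0.9 >/dev/null; python3 st.py
python3 -m inch '[[0,0,0,0,0,-0.17],[0,0,0,0,0,-0.34],[0,0,0,0,0,-0.51],[0,0,0,0,0,-0.68],[0,0,0,0,0,-0.85],[0,0,0,0,0,-1.02],[0,0,0,0,0,-1.19],[0,0,0,0,0,-1.36],[0,0,0,0,0,-1.53],[0,0,0,0,0,-1.7],[0,0,0,0,0,-1.8],[0,0,0,0,0,-1.8]]' >/dev/null; python3 st.py
python3 - <<'E'
from h import *
p,d=cams.snapshot("wrist");crop(p,170,90,370,240,4,"pics/c10.png")
s=readout.state();np.savez("pics/wrist6p.npz",R=s["tcp_rot"],t=s["position"])
E
```

```text
t 17.23 yaw 0.821 pos [ 0.5746 -0.0882  0.1031] F [-0.4 -0.4 -0.2] T [-0.033 -0.065  0.008] gap 0.0793 q [ 0.05  0.61  0.03  1.82 -0.03  0.71 -0.65]
t 18.73 yaw 2.62 pos [ 0.5745 -0.0884  0.1031] F [ 0.7 -1.1 -0.2] T [ 0.058 -0.1    0.015] gap 0.0794 q [ 0.39  0.65 -0.42  1.8   0.37  0.77  0.82]
```

View pics/c10.png

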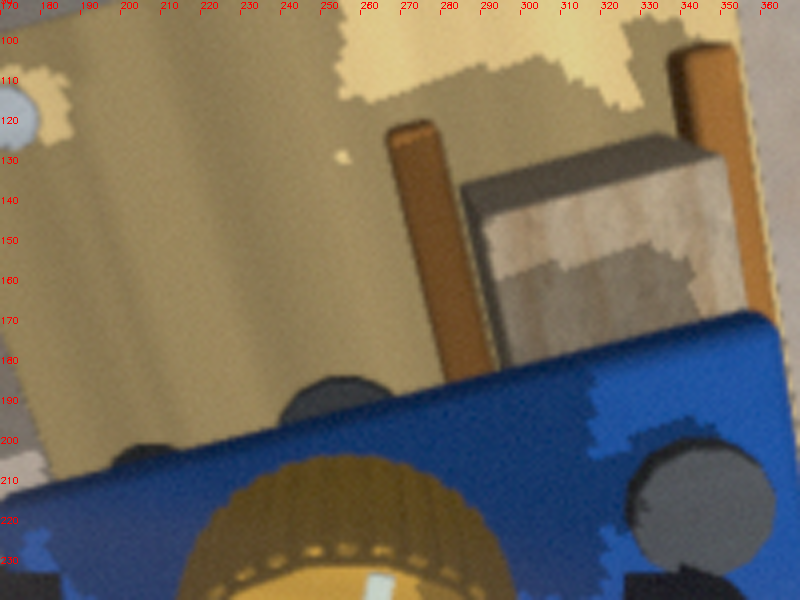

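```bash

python3 -m inch '[[-0.0006,0.0002,0,0,0,0],[-0.0011,0.0004,0,0,0,0],[-0.0011,0.0004,0,0,0,0]]' >/dev/null; python3 st.py
python3 -m inch '[[0,0,0,0,0,0],[0,0,0,0,0,0],[0,0,0,0,0,0],[0,0,0,0,0,0],[0,0,0,0,0,0]]' 0 30 >/dev/null; python3 st.py
python3 -m inch '[[0,0,0.0003,0,0,0.15],[0,0,0.0006,0,0,0.3],[0,0,0.0009,0,0,0.4],[0,0,0.0009,0,0,0.4]]' >/dev/null; python3 st.py
```

```text
t 19.15 yaw 2.621 pos [ 0.5758 -0.0883  0.1032] F [-0.5  0.4  0.1] T [ 0.02  -0.109  0.02 ] gap 0.0791 q [ 0.39  0.65 -0.42  1.8   0.37  0.77  0.82]
t 19.77 yaw 2.621 pos [ 0.5758 -0.0883  0.1031] F [ 0.3 -0.2  0.4] T [ 0.022 -0.083  0.018] gap 0.0493 q [ 0.39  0.65 -0.42  1.8   0.37  0.77  0.82]
t 20.27 yaw 2.222 pos [ 0.5758 -0.0883  0.1025] F [-0.4 -0.9  2.1] T [-0.094  0.081  0.103] gap 0.0488 q [ 0.31  0.64 -0.32  1.8   0.28  0.75  0.49]
```

```bash

python3 -m inch '[[0,0,0.0003,0,0,0.15],[0,0,0.0006,0,0,0.3],[0,0,0.0006,0,0,0.3]]' >/dev/null; python3 st.py
python3 -m inch '[[0,0,0.0003,0,0,0.15],[0,0,0.0006,0,0,0.3],[0,0,0.0006,0,0,0.3]]' >/dev/null; python3 st.py
python3 -m inch '[[0,0,0.0003,0,0,0.15],[0,0,0.0006,0,0,0.3],[0,0,0.0006,0,0,0.3]]' >/dev/null; python3 st.py
```

```text
t 20.65 yaw 1.924 pos [ 0.5758 -0.0883  0.1019] F [-1.9  0.8  3.8] T [-0.085  0.201  0.129] gap 0.0494 q [ 0.26  0.63 -0.25  1.81  0.22  0.73  0.25]
t 21.02 yaw 1.625 pos [ 0.5759 -0.0883  0.1013] F [-1.9 -0.4  5.3] T [-0.085  0.274  0.097] gap 0.0494 q [ 0.2   0.62 -0.17  1.81  0.15  0.72  0.  ]
t 21.4 yaw 1.325 pos [ 0.5759 -0.0884  0.1008] F [-2.  -0.6  6.1] T [-0.106  0.343  0.117] gap 0.0498 q [ 0.15  0.62 -0.1   1.81  0.09  0.71 -0.24]
```

```bash

python3 -m inch '[[0,0,-0.0002,0,0,0.15],[0,0,0,0,0,0.3],[0,0,0,0,0,0.3]]' >/dev/null; python3 st.py
python3 -m inch '[[0,0,0.0003,0,0,0.15],[0,0,0.0006,0,0,0.3],[0,0,0.0006,0,0,0.3]]' >/dev/null; python3 st.py
python3 - <<'E'
from h import *
T=[]
for i in range(6): cams.snapshot("side");T.append(readout.state()["ft_torque"][2])
print(np.round(T,3),np.mean(T))
E
```

```text
t 21.77 yaw 1.026 pos [ 0.5759 -0.0883  0.1004] F [ 0.1 -0.4  2.2] T [-0.102 -0.004  0.208] gap 0.0495 q [ 0.09  0.62 -0.02  1.82  0.02  0.71 -0.49]
t 22.15 yaw 0.727 pos [ 0.5759 -0.0884  0.0998] F [-0.3 -0.5  3.4] T [-0.197  0.023  0.189] gap 0.0495 q [ 0.03  0.62  0.06  1.82 -0.05  0.7  -0.73]
[0.233 0.225 0.227 0.211 0.248 0.219] 0.22727217354570287
```

Bite found: torque up from about 0.11 to 0.227 N m. I'll tighten in small steps towards about 0.39 N m (a rise of about 0.28).

```bash
cat > tq.py <<'E'
from h import *
T=[];F=[]
for i in range(6): cams.snapshot("side");s=readout.state();T.append(s["ft_torque"][2]);F.append(s["wrist_force"])
x=s["tcp_rot"];print("Tz",np.round(np.mean(T),3),"F",np.round(np.mean(F,0),1),"yaw",round(float(np.arctan2(x[1][0],x[0][0])),3),s["position"],s["clock"],"j7",s["qpos"][6])
E
python3 -m inch '[[0,0,0.0003,0,0,0.15],[0,0,0.0006,0,0,0.3],[0,0,0.0006,0,0,0.3]]' >/dev/null; python3 tq.py
python3 -m inch '[[0,0,0.0003,0,0,0.15],[0,0,0.0006,0,0,0.3],[0,0,0.0006,0,0,0.3]]' >/dev/null; python3 tq.py
```

```text
Tz 0.229 F [ 0.1 -1.2  2.7] yaw 0.422 [ 0.57590581 -0.08840271  0.09922814] 23.125 j7 -0.9714826370966133
Tz 0.242 F [ 0.8 -1.   3.6] yaw 0.122 [ 0.5759287  -0.08845639  0.09867048] 23.8 j7 -1.2110690617968496
```

```bash
python3 - <<'E'
from h import *
p,d=cams.snapshot("wrist");crop(p,150,90,350,240,4,"pics/c11.png")
p,d=cams.snapshot("scene");crop(p,225,160,315,230,8,"pics/c12.png")
E
```

```text
(no output)
```

View pics/c11.png

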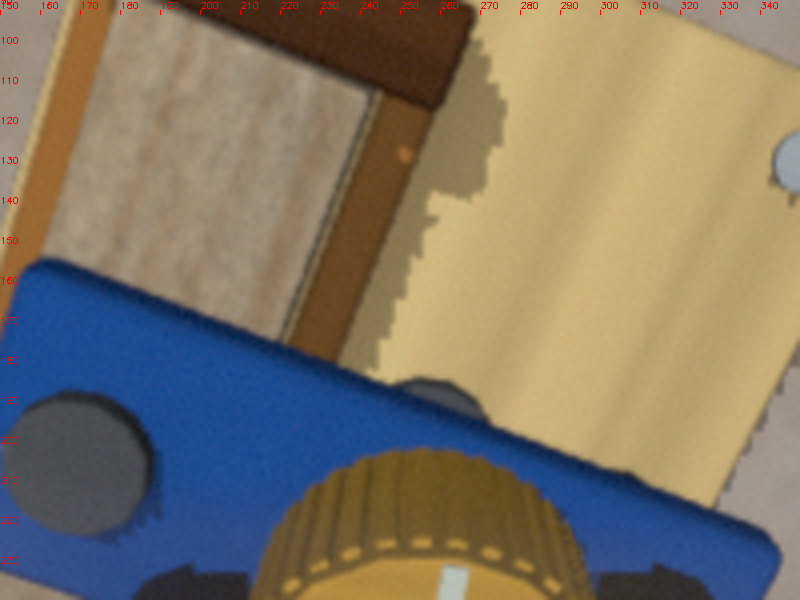

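View pics/c12.png

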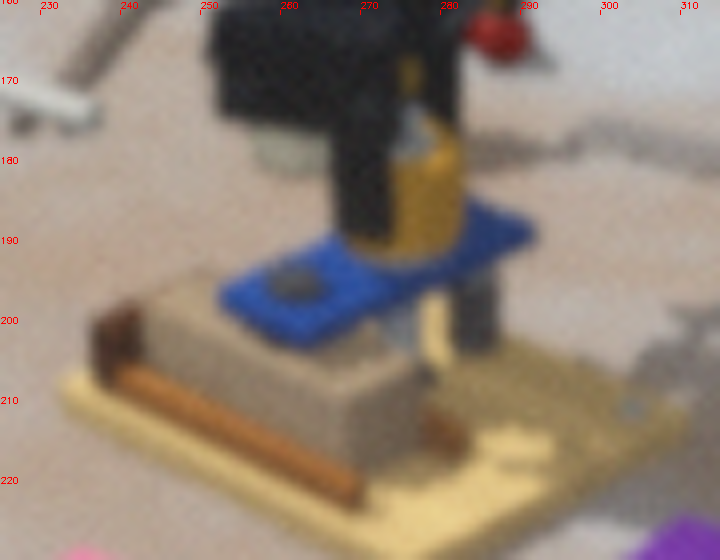

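```bash

python3 -m inch '[[0,0,0.0003,0,0,0.15],[0,0,0.0006,0,0,0.3],[0,0,0.0006,0,0,0.3]]' >/dev/null; python3 tq.py
python3 -m inch '[[0,0,0.0002,0,0,0.1],[0,0,0.0004,0,0,0.2],[0,0,0.0004,0,0,0.2]]' >/dev/null; python3 tq.py
```

```text
Tz 0.283 F [ 0.7 -1.8  3.8] yaw -0.179 [ 0.57594361 -0.08844089  0.09811076] 24.575 j7 -1.450342228229499
Tz 0.27 F [ 0.7 -2.2  5. ] yaw -0.379 [ 0.57591528 -0.08846995  0.09770097] 25.25 j7 -1.6092522796338176
```

```bash

python3 -m inch '[[0,0,0.0002,0,0,0.1],[0,0,0.0004,0,0,0.2],[0,0,0.0006,0,0,0.3],[0,0,0.0006,0,0,0.3]]' >/dev/null; python3 tq.py
python3 - <<'E'
from h import *
p,d=cams.snapshot("wrist");crop(p,150,90,350,240,4,"pics/c13.png")
E
```

```text
Tz 0.315 F [ 0.3 -2.2  5.7] yaw -0.679 [ 0.57591326 -0.08848682  0.09713261] 26.05 j7 -1.846941371902822
```

View pics/c13.png

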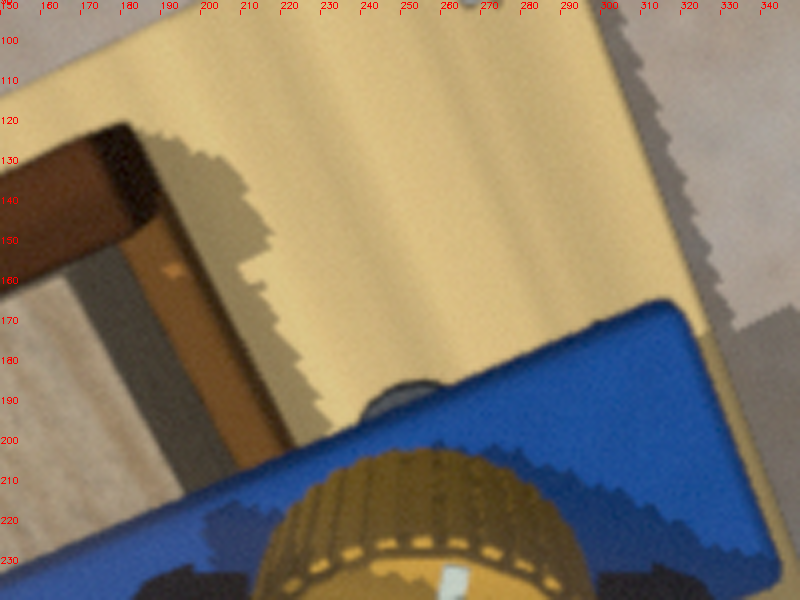

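Torque puts the clamp at about 22 N, (0.30-0.055)/0.011. The hub-turn estimate gives at least 21 N, so they agree. The index mark has stayed put relative to the fingers, so no slip. Releasing and lifting clear.

```bash

python3 -m inch '[[0,0,0,0,0,0],[0,0,0,0,0,0],[0,0,0,0,0,0],[0,0,0,0,0,0],[0,0,0,0,0,0],[0,0,0,0,0,0]]' 1 >/dev/null; python3 tq.py
python3 -m inch '[[0,0,-0.02,0,0,0],[0,0,-0.05,0,0,0],[0,0,-0.09,0,0,0],[0,0,-0.12,0,0,0],[0,0,-0.12,0,0,0],[0,0,-0.12,0,0,0]]' ; python3 st.py
python3 - <<'E'
from h import *
s=readout.state();np.savez("pics/wrist7p.npz",R=s["tcp_rot"],t=s["position"])
p,d=cams.snapshot("wrist");crop(p,150,90,350,240,4,"pics/c14.png");np.save("pics/wrist7i.npy",p)
p,d=cams.snapshot("scene");crop(p,225,160,315,230,8,"pics/c15.png")
E
```

```text
Tz 0.003 F [-0.1  0.3  0.2] yaw -0.679 [ 0.57579245 -0.08834544  0.09703111] 27.15 j7 -1.8470551957786614
clock: 27.9
position: [0.5755, -0.0881, 0.2171]
tcp_rot: [[0.778, -0.628, -0.0], [-0.628, -0.778, 0.0], [-0.0, -0.0, -1.0]]
wrist_force: [0.2, -0.3, -0.1]
finger_gap: 0.0879
t 27.9 yaw -0.679 pos [ 0.5755 -0.0881  0.2171] F [ 0.2 -0.3 -0.1] T [ 0.058  0.03  -0.021] gap 0.0879 q [-0.3   0.49  0.51  1.77 -0.29  0.95 -1.92]
```

View pics/c14.png

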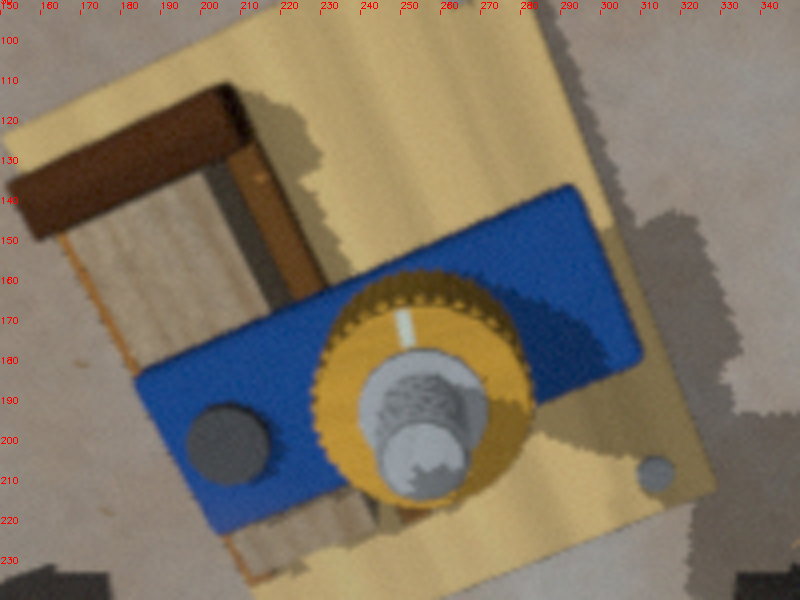

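View pics/c15.png

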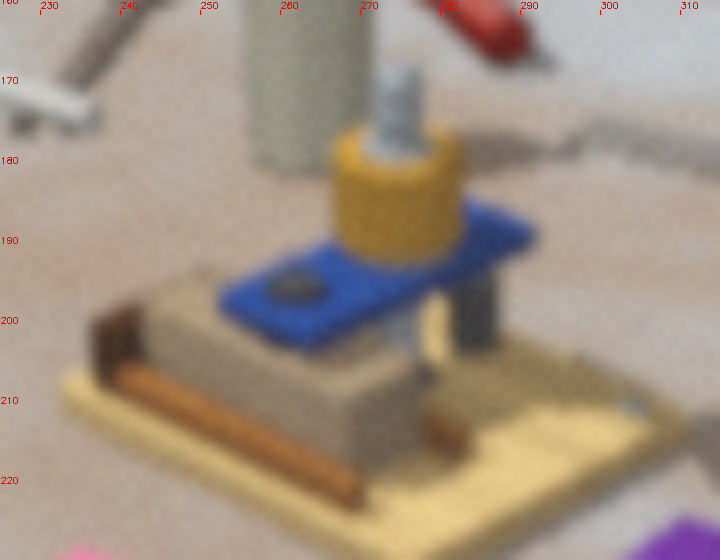

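```bash
python3 -c "
from bench import env
print(env.close_job())"
```

```text
the job is handed in; nothing more can be done
None
```

I finished the job and handed it in at about 28 s of the 72 s allowed. The hand-in reports no verdict.

- **Offcut:** I pushed it about 36 mm with closed fingers and the tool tilted back, until the force rose sharply to about 8 N. Measured afterwards, its ends were at jig x -0.0457 and 0.0636 m, against -0.046 and 0.064 m when fully home. The last pictures still show it flat against the stop.
- **Ring nut:** I turned it clockwise in two grips, because the first was slightly off centre and built up about 7 N of side load. By the index mark the hub went down about 6.4 rad.
- **Clamping force:** The torque rose from about 0.1 to 0.315 N m and read 0.003 N m after release. That gives a clamping force of roughly 21–26 N. The hub turn gives at least 22–24 N, inside the 12–55 N window.
- **At release:** The fingers are fully open and the tool is 120 mm above the nut, touching nothing. I went nowhere near the try square, screw box, glue bottle or the pink and purple blocks. I did not re-measure their positions.

**One disagreement:** after the bite, the torque rose more slowly with turn than the given figures predict, about 0.08 N m per rad against 0.15. That makes the moment of bite uncertain, so I stopped on the torque level rather than on a counted quarter turn.

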